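# Open the desk cable box and switch on the power strip

## Task

Switch on the power strip inside the desk's cable box so that a charger can be plugged in next: with a fingertip under its front overhang, flip the hinged wooden lid up and over until it stays open by itself, then press the raised end of the red rocker switch (the end away from the plugged-in chargers) fully down and take the hand away. Nothing is to be gripped: do not pinch the lid or force it hard, and leave the bottle, speaker, charger and mouse where they stand.

Things in the scene. Friction and masses are not known exactly. Their poses are not given: they have to be found in the camera images.
- cable_box: dark grey open-topped cable box, fixed to the desk, outside 130 (x) x 300 (y) x 82 (z) mm, walls and floor 4 mm. Origin: centre of its underside. Its -x side is the front (towards the robot), z up; the lid is hinged along the top of its back (+x) side. It stands turned by up to about 25 degrees.
- lid_edge (a point): middle of the front lower edge of the lid, a flat light-wood board 150 (x) x 300 (y) x 9 mm, about 0.3 kg; moves with the lid. From this point the board runs 150 mm along its own +x to the hinge line, underside towards its own -z. Shut, the underside is 82.5 mm above the desk and overhangs the box's front by 20 mm along its whole width: room for a fingertip to reach under it from the front.
- lid_hinge (a point): middle of the hinge line, which runs along the box's y, 65 mm behind the box's centre and 82.5 mm above its underside; fixed to the box
- lid (a joint): lid angle: 0 shut, grows as it opens, 1.92 (110 degrees) at its stop. The hinge is nearly free: below the over-center point at about 1.51 rad the lid falls shut, beyond it it falls back against the stop and stays there. Lifting it at the front edge takes about 1 to 2 N.
- strip: white power strip, 54 (x) x 240 (y) x 38 mm, fixed on the box's floor, along the box's y and inside it, hidden until the lid is open. Origin: centre of its underside, 4 mm above the desk; axes nearly the box's. Its rocker switch lies towards its -y end; two plugged-in charger blocks stand up to 34 mm above its top, from 25 mm to 107 mm on the +y side of its centre.
- switch_mid (a point): middle of the rocker switch, over its pivot, at the level of the rocker's flat (pressed) face: 78 mm from the strip's centre along its -y, 3 mm above the strip's top, 45 mm above the desk and 37 mm below the box's rim. Fixed to the strip, axes as the strip's. Apart from the rocker nothing stands up from the strip within 95 mm of it.
- press_end (a point): top of the rocker's raised end (its -y end, away from the plugged-in chargers): 15 mm from switch_mid along -y and 5 mm above it while off; moves with the rocker
- rocker (a joint): red rocker switch, 32 mm long (along y), 22 mm wide: two flat faces that meet over the pivot in a shallow valley of 0.34 rad. 0: off, the -y face raised and the +y face level. 0.34: on, the -y face pressed level and the +y face raised. 2 to 3 N at the raised end moves it; it stays where it is left. A fingertip that also covers the +y face cannot press it home.
- bottle: pale grey-blue water bottle with a navy cap, 66 mm wide, 184 mm tall, loose, beside the box on its +y side. Origin: centre of its underside.
- speaker: teal portable speaker, 55 x 160 x 65 mm, loose, beside the box on its -y side. Origin: centre of its underside.
- charger: small white plug-in charger, 44 x 44 x 27 mm, loose, lying in front of the box to one side. Origin: centre of its underside.
- mouse: black computer mouse, 105 x 60 x 34 mm, loose, lying in front of the box to one side. Origin: centre of its underside.

How it is judged:
By the outcome, as a careful person would: the job done as asked, in the order asked, and still so for the second after the job is handed in, with the robot touching nothing.
It also fails if it takes over 48 s, if anything falls off the work surface, if the arm or the gripper's body presses on something with over 40 N, if the wrist force passes 120 N, or if a joint passes its speed limit or range.

## Robot

A 6-joint arm with a two-finger parallel gripper is mounted at the origin on the work surface. World frame = base frame: x ahead of the robot, y to its left, z up, the work surface at z = 0. Lengths are in m, angles in rad, forces in N, time in s.
With the tool pointing down it reaches from about 0.375 to 0.9 m from the base axis. Payload 3.1 kg.
Tool frame: the origin (TCP) lies at the very end of the fingers, on their centre line; the grasp point (between the pads) lies 19 mm behind it (manip.hold_point_z is the distance from the TCP to the grasp point, in m); y points along the fingers, z is the direction in which the jaws open and shut, and the axes are right-handed (so a half turn about y gives the same grasp; the last joint's range is limited). The gripper opens to 85 mm and grips with 20 to 120 N. Pads are 22 mm wide; open, the fingers measure 114 mm over their backs; the gripper's body (76 mm by 85 mm) begins 54 mm behind the grasp point. The pads swing forward as they close: fully open they stand 13 mm farther back than shut.
Start: joints at [0.952, 0.527, 1.433, -0, 1.181, -0.178], TCP at [0.267, 0.565, 0.231] pointing down, gripper open.
Joint ranges: [-3.08, 3.08], [-0.75, 2.2], [0.22, 2.44], [-1.43, 4.57], [0, 2.65], [-2.85, 2.85]. Speed limits (rad/s): [2.79, 2.79, 3.14, 3.14, 3.14, 3.14].

## Interface

Orientations are given as a unit quaternion [x, y, z, w].
In Python, from station import manip, eyes, workorder gives the robot as it stands. The module is installed in compiled form; this text tells all that it offers.
- The arm moves only by the shell command python3 -m jog 'ROWS' [OPENING] [FORCE]. ROWS is JSON, a list of rows, each a list of 2 entries, a list of its own where there are three numbers: the shift along the tool's x, y, z in cm, then the turn about the tool's y in rad. A call has 1 to 20 rows; each row is the pose to reach, as a shift and turn from the pose commanded when the call began, along the tool's axes at that moment; what a row does not reach only later rows make up. A row lasts 1/12 s, in which the tool goes at most 41.7 mm and 7.16 degrees, less where a joint would pass 70% of its speed; a pose out of reach is approached as far as the arm can. A call with a gripper value outside its range is refused whole. OPENING is the finger opening in cm, from 0 to 8.54, set as the call begins (- or left out, the last holds). The fingers move at their own pace and stop on an object; FORCE is the grip in N (left out, the last holds). Time passes only in rows, so rows that repeat a pose let the fingers close. It gives the time, the measured TCP pose, the force and the opening at its end, in the units of the state.
- manip.sense(): the state, without advancing time (a new reading comes with each control period).
- eyes.snapshot(name): name is "scene" or "side" or "wrist"; returns a dict with "frame" (420x560x3 uint8, red, green, blue), "vfov" (degrees; the focal length in pixels is half the picture's height over the tangent of half this angle, whatever the lens; pixels are square), "cx", "cy" (the principal point, pixels), "k1" (the pictures are not rectified: a ray, as slopes to the right and down, at radius r is drawn at 1 + k1 r^2 times it, then the intrinsics apply), "rvec" (rotation vector, rad) and "tvec" (3), from world to camera coordinates, as OpenCV has them. Camera axes: x right, y down, z forward; pixel columns grow to the right and rows downward; lengths in m; the calibration is good to about 2 mm. A picture is of the moment at which its call begins. There is no depth.
- workorder.sign_off(): hands the job in, once; it reports no verdict.
The state is a dict: "t": time; "q": joint angles; "qd": joint speeds; "tau": joint torques, N m; "tcp_pos": TCP position; "tool_rot": TCP orientation; "force": force on the tool from outside, world axes, zero at the start; "ft_torque": the same for the moment, N m; "finger_gap": opening from 0.0 (shut) to 1.0 (fully open).
Only numpy, scipy, OpenCV 4.12 (cv2) and the standard library are available. Lean on these libraries where they do the work, as an engineer would, in place of code of your own. Each camera call takes 0.05 s, during which the arm holds its last target. There are 200 camera calls.

## Working session

There is one attempt and no reset: what is moved stays moved. The work goes in short steps, Python scripts to look and compute and a shell command to move; the robot and the scene stay as the last step left them, time stands still between calls to the robot, and variables do not carry over. Pictures are saved under pics/ and viewed, about 8 in all and at most 12, crops included, and the job is handed in when it is done.

```bash
mkdir -p pics
cat > h.py <<'E'
import numpy as np, cv2
from scipy.spatial.transform import Rotation as R
from station import manip, eyes, workorder
def snap(n,fn=None):
    s=eyes.snapshot(n)
    if fn: cv2.imwrite('pics/'+fn, cv2.cvtColor(s['frame'],cv2.COLOR_RGB2BGR))
    f=210/np.tan(np.radians(s['vfov'])/2)
    s['f']=f; s['M']=R.from_rotvec(s['rvec']).as_matrix(); s['t']=np.array(s['tvec']); s['C']=-s['M'].T@s['t']
    return s
def ray(s,px):
    d=(np.array(px,float)-[s['cx'],s['cy']])/s['f']; u=d.copy()
    for _ in range(30): u=d/(1+s['k1']*(u@u))
    return s['M'].T@np.array([u[0],u[1],1])
def onz(s,px,z):
    d=ray(s,px); return s['C']+d*(z-s['C'][2])/d[2]
def proj(s,p):
    c=s['M']@np.array(p)+s['t']; u=c[:2]/c[2]; u=u*(1+s['k1']*(u@u)); return u*s['f']+[s['cx'],s['cy']]
def totool(p):  # world shift to tool cm
    st=manip.sense(); return R.from_quat(st['tool_rot']).inv().apply(np.array(p)-st['tcp_pos'])*100
E
python3 - <<'E'
from h import *
a=snap('scene','scene0.png');b=snap('side','side0.png')
for s in(a,b):print(s['C'],s['f'],s['k1'],s['M'][2])
st=manip.sense();print(st);print(R.from_quat(st['tool_rot']).as_matrix(),manip.hold_point_z)
i=np.hstack([a['frame'],b['frame']]);cv2.imwrite('pics/both0.png',cv2.resize(i,(800,300))[:,:,::-1])
E
```

```text
[ 1.10838999 -0.33532149  0.98925676] 443.7437603118787 -0.048189385684412424 [-0.49791287  0.32321961 -0.80474335]
[ 0.13124709 -0.36691245  0.67231374] 394.02846178564386 -0.032271751221943784 [ 0.52290076  0.49869478 -0.69128743]
{'t': 0.1, 'q': array([ 9.51528258e-01,  5.28392332e-01,  1.43377793e+00, -9.28832434e-06,
        1.18141144e+00, -1.78477241e-01]), 'qd': array([-0.00099935, -0.00039808, -0.00587903,  0.00132495,  0.00021806,
        0.00052133]), 'tau': array([ 2.14952474e-04, -4.43303382e+01, -1.78585589e+01, -2.22057051e-04,
        3.82498067e-03,  2.44359711e-05]), 'tcp_pos': array([0.26623915, 0.56473938, 0.23041853]), 'tool_rot': array([ 0.69065178, -0.15485352,  0.15431288, -0.68935335]), 'force': array([-0.15579119, -0.86753534,  0.09394433]), 'ft_torque': array([ 0.00465868, -0.00787012, -0.00991012]), 'finger_gap': 0.9981066766178205}
[[ 9.04415846e-01 -1.14752486e-03  4.26650514e-01]
 [-4.26651918e-01 -1.62467729e-03  9.04414452e-01]
 [-3.44668664e-04 -9.99998022e-01 -1.95897757e-03]] 0.0187
```

View pics/scene0.png

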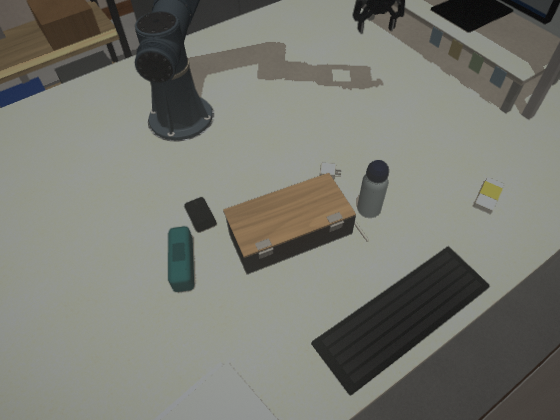

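View pics/side0.png

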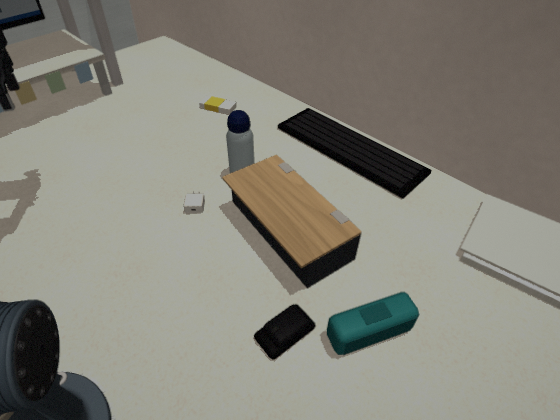

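The scene view shows the wood lid with corners near (224,212), (333,176), (355,213) and (243,251), and the hinges at the back. The mouse (200,214) and charger (328,170) are in front, the speaker (180,258) and bottle (372,190) at the sides. The side view agrees, with the lid front edge from (223,178) to (303,265).

```bash
cat >> h.py <<'E'
def woodmask(s):
    h=cv2.cvtColor(s['frame'],cv2.COLOR_RGB2HSV)
    m=cv2.inRange(h,(6,70,70),(22,255,255)); m=cv2.morphologyEx(m,cv2.MORPH_CLOSE,np.ones((7,7)))
    return m
E
python3 - <<'E'
from h import *
for n,c0 in(('scene',(290,213)),('side',(292,210))):
    s=snap(n); m=woodmask(s); k,l,st,_=cv2.connectedComponentsWithStats(m)
    lab=l[c0[1],c0[0]]; c=max(cv2.findContours((l==lab).astype(np.uint8),0,2)[0],key=cv2.contourArea)
    P=np.array([onz(s,p[0],.0915)[:2] for p in c],np.float32)
    r=cv2.minAreaRect(P*1000); print(n,st[lab],r,cv2.boxPoints(r).round(0).tolist())
    h=cv2.cvtColor(s['frame'],cv2.COLOR_RGB2HSV)
s=snap('scene')
for nm,px,z in(('mouse',(200,214),.02),('charger',(328,170),.02),('spk top',(180,235),.06),('spk2',(182,285),.06),('bottle',(371,212),0),('cap',(378,168),.184)):print(nm,onz(s,px,z).round(3))
E
```

```text
scene [ 224  173  132   85 5907] ((575.5228271484375, 31.7064208984375), (299.1983947753906, 151.4413299560547), 79.12181854248047) [[473.0, -101.0], [622.0, -129.0], [678.0, 164.0], [529.0, 193.0]]
side [ 222  155  139  113 7167] ((568.3365478515625, 31.44818115234375), (302.343017578125, 150.61019897460938), 79.10952758789062) [[466.0, -103.0], [614.0, -131.0], [671.0, 166.0], [523.0, 194.0]]
mouse [ 0.401 -0.139  0.02 ]
charger [0.475 0.239 0.02 ]
spk top [ 0.458 -0.219  0.06 ]
spk2 [ 0.586 -0.278  0.06 ]
bottle [0.65  0.253 0.   ]
cap [0.646 0.244 0.184]
```

Run:
```python
from h import *
print(totool([.453,.0535,.15]).round(2))
```

```text
[ 38.7    8.12 -38.29]
```

```bash
python3 -m jog '[[[38.7,8.1,-38.3],-0.25],[[38.7,8.1,-38.3],-0.25],[[38.7,8.1,-38.3],-0.25],[[38.7,8.1,-38.3],-0.25],[[38.7,8.1,-38.3],-0.25],[[38.7,8.1,-38.3],-0.25],[[38.7,8.1,-38.3],-0.25],[[38.7,8.1,-38.3],-0.25],[[38.7,8.1,-38.3],-0.25],[[38.7,8.1,-38.3],-0.25],[[38.7,8.1,-38.3],-0.25],[[38.7,8.1,-38.3],-0.25],[[38.7,8.1,-38.3],-0.25],[[38.7,8.1,-38.3],-0.25],[[38.7,8.1,-38.3],-0.25],[[38.7,8.1,-38.3],-0.25],[[38.7,8.1,-38.3],-0.25]]' 0
python3 - <<'E'
from h import *
st=manip.sense();print(st['t'],st['tcp_pos'],st['finger_gap'],st['force'],st['q']);print(R.from_quat(st['tool_rot']).as_matrix().round(3))
a=snap('wrist')['frame'];b=snap('side')['frame']
cv2.imwrite('pics/w1.png',cv2.resize(np.hstack([a,b]),(800,300))[:,:,::-1])
E
```

```text
t: 1.67
tcp_pos: [0.4522, 0.055, 0.1504]
tool_rot: [-0.704, 0.067, -0.067, 0.704]
force: [0.4, 1.3, 0.1]
finger_gap: 0.002
1.6667 [0.45220678 0.05495612 0.15036496] 0.0024071749508110486 [0.3816461  1.29530693 0.09001743] [-1.25496251e-01  4.38096711e-01  1.92812561e+00  6.02770090e-04
  7.76597810e-01 -1.50682844e+00]
[[ 0.982 -0.001  0.189]
 [-0.189  0.001  0.982]
 [-0.001 -1.     0.   ]]
```

View pics/w1.png

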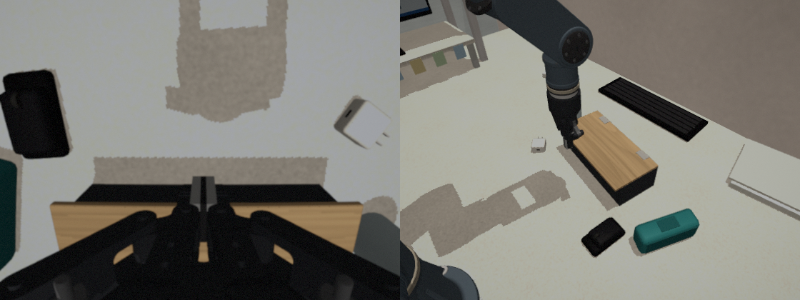

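The wrist view (left half) shows the shut fingertip at about (203,185), centred just in front of the lid's front edge. The mouse and charger are clear of it. The tool can only point down, so I'll press the fingertip lightly on the front edge with its tip below the underside, then raise it along the arc.

```bash
python3 -m jog '[[[0,4,0],0],[[0,7.8,0],0],[[1.5,7.8,0],0],[[2.8,7.8,0],0],[[2.8,7.8,0],0],[[2.8,7.8,0],0]]'
python3 -m jog '[[[0.2,0,0],0],[[0.2,0,0],0]]'
python3 -m jog '[[[0.2,0,0],0],[[0.2,0,0],0]]'
```

```text
t: 2.27
tcp_pos: [0.4808, 0.0496, 0.0724]
tool_rot: [-0.704, 0.067, -0.067, 0.704]
force: [-0.4, -1.0, 0.2]
finger_gap: 0.001
t: 2.43
tcp_pos: [0.4821, 0.0487, 0.0729]
tool_rot: [0.704, -0.067, 0.067, -0.704]
force: [1.1, -0.0, 0.3]
finger_gap: 0.004
t: 2.6
tcp_pos: [0.4848, 0.0478, 0.0729]
tool_rot: [0.704, -0.067, 0.068, -0.704]
force: [0.0, 0.5, 1.0]
finger_gap: -0.001
```

```bash
python3 -m jog '[[[0.2,0,0],0],[[0.2,0,0],0]]'|grep -E "pos|force"
python3 -m jog '[[[0.2,0,0],0],[[0.2,0,0],0]]'|grep -E "pos|force"
python3 -m jog '[[[0.2,0,0],0],[[0.2,0,0],0]]'|grep -E "pos|force"
```

```text
tcp_pos: [0.4869, 0.0472, 0.0726]
force: [-0.3, -0.1, -0.2]
tcp_pos: [0.4869, 0.0471, 0.0722]
force: [-4.3, 0.8, 2.5]
tcp_pos: [0.4869, 0.0471, 0.072]
force: [-6.3, 0.6, 5.5]
```

```bash
python3 -m jog '[[[0.1,-0.4,0],0],[[0.2,-0.8,0],0],[[0.2,-1.2,0],0],[[0.2,-1.2,0],0]]'|grep -E "pos|force"
python3 - <<'E'
from h import *
a=snap('side')['frame'][100:310,180:460]
cv2.imwrite('pics/s2.png',cv2.resize(a,(800,600))[:,:,::-1])
E
```

```text
tcp_pos: [0.4875, 0.047, 0.0836]
force: [-7.1, 1.0, -1.8]
```

View pics/s2.png

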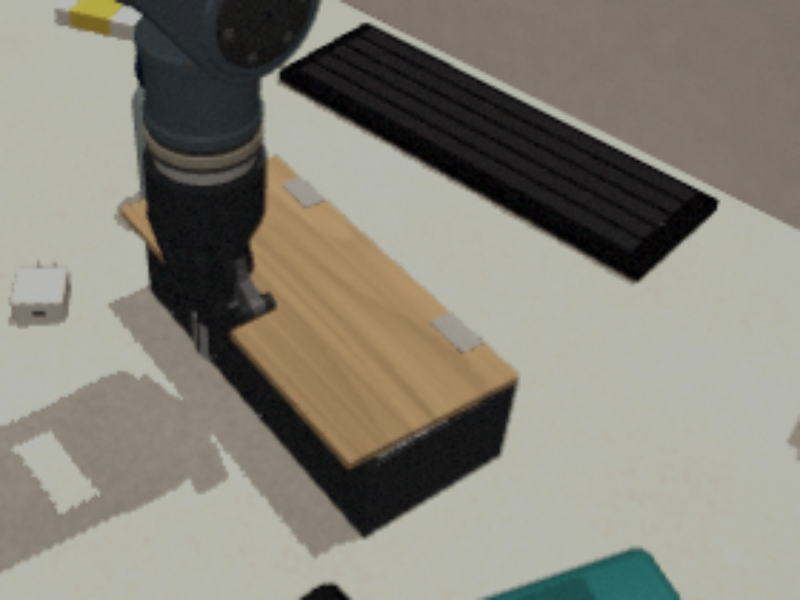

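The lid has lifted: a thin gap shows along its -y end at about (410,440), and the force on the tool is -1.8 N in z. I'll continue along the arc.

```bash
python3 -m jog '[[[0.1,-0.6,0],0],[[0.2,-1.2,0],0],[[0.35,-1.8,0],0],[[0.5,-2.4,0],0],[[0.7,-3.0,0],0],[[0.9,-3.6,0],0],[[0.9,-3.6,0],0]]'|grep -E "pos|force"
python3 - <<'E'
from h import *
a=snap('side')['frame'][100:310,180:460]
cv2.imwrite('pics/s3.png',cv2.resize(a,(560,420))[:,:,::-1])
E
```

```text
tcp_pos: [0.495, 0.0456, 0.1197]
force: [-9.1, 1.7, 1.4]
```

View pics/s3.png

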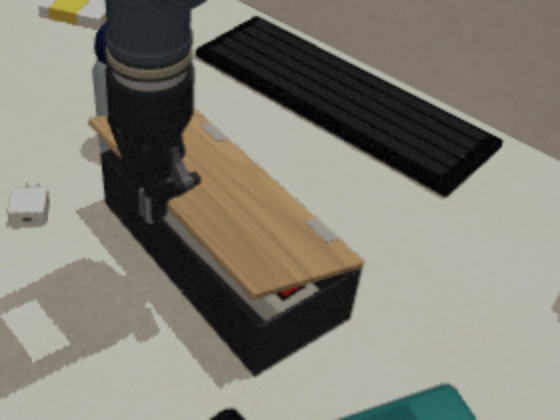

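The lid is about 18 degrees open, held at the fingertip (150,205), with the red rocker just visible at (290,287). I'll keep following the arc.

```bash
python3 -m jog '[[[0.3,-0.8,0],0],[[0.65,-1.6,0],0],[[1.05,-2.4,0],0],[[1.5,-3.2,0],0],[[2.1,-4.0,0],0],[[2.7,-4.8,0],0],[[3.4,-5.5,0],0],[[4.2,-6.2,0],0],[[4.2,-6.2,0],0]]'|grep -E "pos|force"
python3 - <<'E'
from h import *
a=snap('side')['frame'][60:270,180:460]
cv2.imwrite('pics/s4.png',cv2.resize(a,(560,420))[:,:,::-1])
E
```

```text
tcp_pos: [0.5438, 0.0363, 0.1837]
force: [-1.9, -0.0, 1.6]
```

View pics/s4.png

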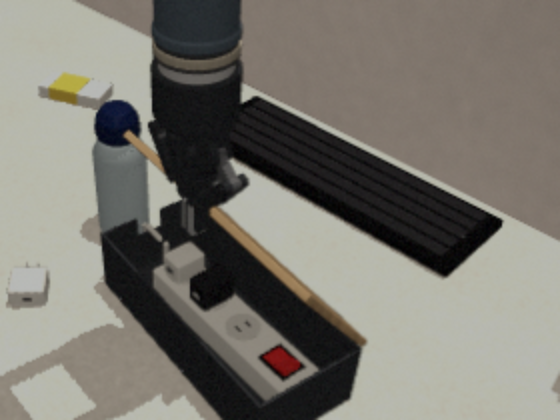

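The lid is about 50 degrees open with the finger at its edge, and the strip, chargers and red rocker are visible. Next I'll push it past over-center, gently.

```bash
python3 -m jog '[[[0.8,-0.4,0],0],[[1.6,-0.8,0],0],[[2.4,-1.2,0],0],[[3.2,-1.5,0],0],[[4.0,-1.8,0],0],[[4.8,-2.0,0],0],[[5.6,-2.2,0],0],[[6.4,-2.2,0],0],[[7.2,-2.2,0],0],[[7.9,-2.2,0],0],[[8.5,-2.2,0],0],[[9.0,-2.2,0],0],[[9.5,-2.2,0],0],[[10,-2.2,0],0],[[10.5,-2.2,0],0],[[10.8,-2.2,0],0],[[10.8,-2.2,0],0]]'|grep -E "t:|pos|force"
python3 - <<'E'
from h import *
a=snap('side')['frame'][40:250,180:460]
cv2.imwrite('pics/s5.png',cv2.resize(a,(560,420))[:,:,::-1])
E
```

```text
t: 6.33
tcp_pos: [0.6493, 0.0158, 0.2043]
tool_rot: [0.704, -0.067, 0.068, -0.704]
force: [-0.5, 0.1, -0.0]
```

View pics/s5.png

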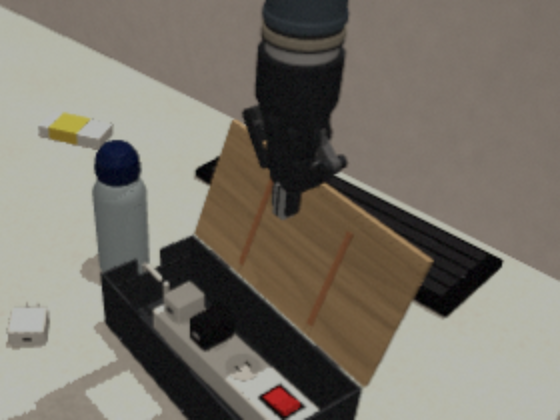

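The lid lies back against its stop with no force on the finger. The red rocker is at crop (282,400). I'll back off, hover near the press point, and measure the rocker.

```bash
python3 -m jog '[[[-3,0,0],0],[[-6.9,0,-2],0],[[-6.9,0,-5.5],0],[[-6.9,0,-9.5],0],[[-6.9,2,-9.5],0],[[-6.9,2,-9.5],0],[[-6.9,2,-9.5],0]]'|grep -E "t:|pos|force"
cat > m.py <<'E'
from h import *
ims=[]
for n in('side','wrist','scene'):
    s=snap(n,n+'6.png'); h=cv2.cvtColor(s['frame'],cv2.COLOR_RGB2HSV)
    m=cv2.inRange(h,(0,150,90),(6,255,255))|cv2.inRange(h,(174,150,90),(180,255,255))
    k,l,st,c=cv2.connectedComponentsWithStats(m)
    print(n,proj(s,[.567,-.047,.045]).round(0))
    for i in range(1,k):
        if st[i][4]<30: continue
        P=np.array([onz(s,p[0],.047)[:2] for p in max(cv2.findContours((l==i).astype(np.uint8),0,2)[0],key=len)],np.float32)
        print(st[i],onz(s,c[i],.047).round(4),cv2.minAreaRect(P*1000))
    if n!='scene': ims.append(s['frame'])
cv2.imwrite('pics/sw6.png',cv2.resize(np.hstack(ims),(800,300))[:,:,::-1])
E
python3 m.py
```

```text
t: 6.97
tcp_pos: [0.5617, -0.064, 0.1837]
tool_rot: [-0.703, 0.069, -0.067, 0.704]
force: [-0.2, -0.2, -0.3]
side [313. 238.]
[312 234  18  14 143] [ 0.5719 -0.0643  0.047 ] ((572.4715576171875, -63.96220397949219), (33.92272186279297, 23.801259994506836), 81.5527572631836)
wrist [304. 191.]
[ 269  189   41   30 1080] [ 0.5744 -0.0611  0.047 ] ((574.7478637695312, -61.15769958496094), (34.008296966552734, 24.259658813476562), 83.04537963867188)
scene [262. 235.]
```

View pics/sw6.png

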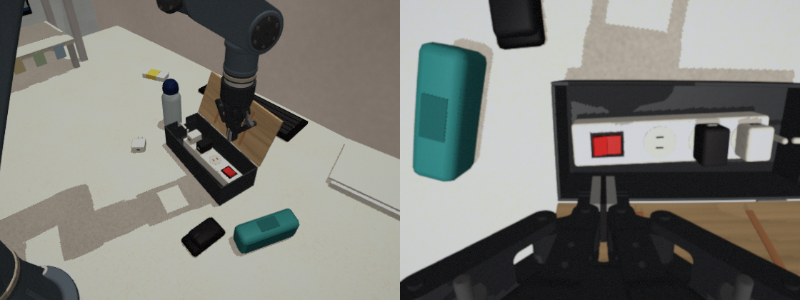

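The wrist view shows the rocker at (607,145) in the half-scale picture, 41 mm from the strip's end as specified. The two views put its middle near (0.573,-0.0625). I'll turn the hand 90 degrees, which puts the narrow 22 mm side along the rocker, and move above the press point.

Run:
```python
from h import *
print(totool([.570,-.078,.09]).round(2))
```

```text
[ 0.93  9.49 -1.33]
```

```bash
python3 -m jog '[[[0.9,0,-1.3],1.57],[[0.9,0,-1.3],1.57],[[0.9,0,-1.3],1.57],[[0.9,0,-1.3],1.57],[[0.9,0,-1.3],1.57],[[0.9,0,-1.3],1.57],[[0.9,0,-1.3],1.57],[[0.9,0,-1.3],1.57],[[0.9,0,-1.3],1.57],[[0.9,0,-1.3],1.57],[[0.9,0,-1.3],1.57],[[0.9,0,-1.3],1.57],[[0.9,0,-1.3],1.57],[[0.9,4,-1.3],1.57],[[0.9,8,-1.3],1.57],[[0.9,9.5,-1.3],1.57],[[0.9,9.5,-1.3],1.57],[[0.9,9.5,-1.3],1.57]]'|grep -E "t:|pos|force"
sed -i "s/6.png'/7.png'/;s/sw6/sw7/" m.py; python3 m.py
```

```text
t: 8.62
tcp_pos: [0.5695, -0.0777, 0.0892]
tool_rot: [-0.451, 0.545, -0.545, 0.451]
force: [1.1, -0.5, 0.8]
side [313. 238.]
[312 233  18  15 139] [ 0.5718 -0.0644  0.047 ] ((571.7606201171875, -64.31515502929688), (33.81453323364258, 23.165319442749023), 86.6819839477539)
wrist [266. 180.]
[ 264  171   43   59 2305] [ 0.5754 -0.06    0.047 ] ((575.3336791992188, -60.42872619628906), (33.57979202270508, 22.478784561157227), 81.52586364746094)
scene [262. 235.]
```

View pics/sw7.png

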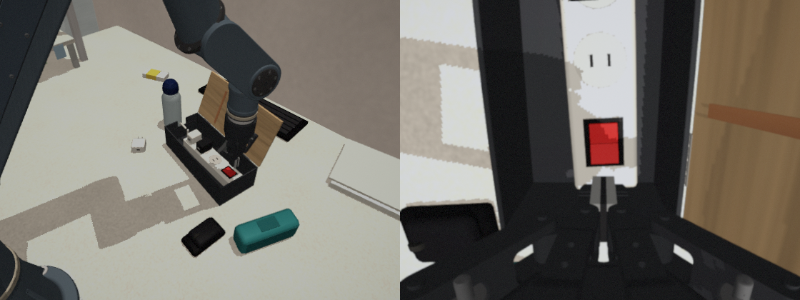

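The fingertip is just short of the rocker's -y face: wrist half, tip (602,180), rocker (604,142). The two estimates of its middle agree to 4–5 mm. I'll shift slightly and press in steps.

```bash
python3 -m jog '[[[0.1,2,0.3],0],[[0.1,3,0.3],0],[[0.1,3.5,0.3],0],[[0.1,3.9,0.3],0],[[0.1,3.9,0.3],0]]'|grep -E "t:|pos|force"
python3 -m jog '[[[0,0.2,0],0],[[0,0.4,0],0],[[0,0.5,0],0],[[0,0.5,0],0]]'|grep -E "pos|force"
python3 -m jog '[[[0,0.1,0],0],[[0,0.2,0],0],[[0,0.2,0],0]]'|grep -E "pos|force"
```

```text
t: 9.18
tcp_pos: [0.5719, -0.0803, 0.0502]
tool_rot: [-0.45, 0.545, -0.545, 0.45]
force: [0.3, 0.2, 1.1]
tcp_pos: [0.5725, -0.0807, 0.0457]
force: [-0.0, -2.3, 2.0]
tcp_pos: [0.5726, -0.0807, 0.0447]
force: [-1.8, -1.7, 9.9]
```

```bash
python3 -m jog '[[[0,-3,0],0],[[0,-7,0],0],[[0,-11,0],0],[[2,-13,-3],0],[[3,-13,-6],0],[[3,-13,-6],0],[[3,-13,-6],0]]'|grep -E "t:|pos|force"
sed -i "s/7.png'/8.png'/;s/sw7/sw8/" m.py; python3 m.py
python3 - <<'E'
import cv2,numpy as np
a=cv2.imread('pics/wrist8.png');b=cv2.imread('pics/side8.png')
cv2.imwrite('pics/c8.png',np.hstack([cv2.resize(a,(400,300)),cv2.resize(b[130:280,200:400],(400,300),interpolation=2)]))
E
```

```text
t: 10.35
tcp_pos: [0.5055, -0.0976, 0.1734]
tool_rot: [-0.45, 0.546, -0.545, 0.45]
force: [0.3, -0.0, -0.3]
side [313. 238.]
[312 233  18  15 150] [ 0.5718 -0.0638  0.047 ] ((572.0046997070312, -63.516639709472656), (35.33668899536133, 22.433292388916016), 79.83329010009766)
wrist [347. 117.]
[ 346  111   31   46 1301] [ 0.5748 -0.061   0.047 ] ((575.1214599609375, -61.43183135986328), (33.64213943481445, 23.019838333129883), 81.73340606689453)
scene [262. 235.]
[251 235  12   7  32] [ 0.5687 -0.062   0.047 ] ((568.9465942382812, -63.48606491088867), (30.810964584350586, 7.850286960601807), 86.20674133300781)
```

View pics/c8.png

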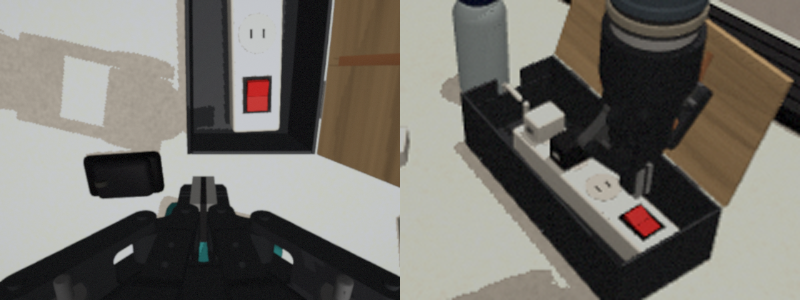

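The strip is in view, with the lid still open and the rocker at (257,95) in the wrist half. I'll compare the brightness of its two faces before and after the press.

Run:
```python
import cv2,numpy as np
out=[]
for n in('wrist7','wrist8','side6','side7','side8'):
    b=cv2.imread(f'pics/{n}.png');h=cv2.cvtColor(b,cv2.COLOR_BGR2HSV)
    m=cv2.inRange(h,(0,150,60),(6,255,255))|cv2.inRange(h,(174,150,60),(180,255,255))
    k,l,st,c=cv2.connectedComponentsWithStats(m);i=1+np.argmax(st[1:,4]);x,y,w,hh,_=st[i]
    if n[0]=='w': print(n,[int(v) for v in np.median(b[y:y+hh,x+8:x+w-8,2],axis=1)][::3])
    r=b[y-12:y+hh+12,x-12:x+w+12];out.append(cv2.resize(r,(160,240),interpolation=cv2.INTER_CUBIC))
cv2.imwrite('pics/cmp.png',np.hstack(out))
```

```text
wrist7 [57, 206, 209, 186, 172, 169, 168, 168, 167, 167, 157, 176, 177, 177, 177, 177, 177, 177, 177, 167]
wrist8 [77, 149, 194, 194, 194, 194, 193, 193, 187, 195, 194, 194, 194, 195, 191, 73]
```

View pics/cmp.png

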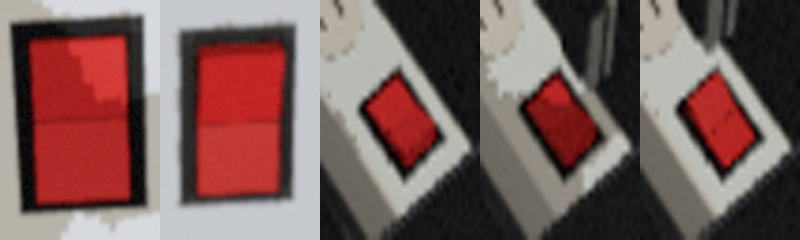

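```bash
python3 -c "
from station import workorder,manip
print(manip.sense()['t'],manip.sense()['force']);print(workorder.sign_off())"
```

```text
10.5 [0.55119968 0.38075389 0.2843034 ]
the job is handed in; nothing more can be done
None
```

The lid is open and resting against its stop, the power strip's rocker is switched on, and I handed the job in at 10.5 s with the hand clear.

- **Lid:** The tool can only point straight down, so the finger could not lift from fully underneath. I set the shut fingertip's end below the overhang, pressed it lightly on the front edge and raised the lid along its arc. The highest push I read was about 9 N. It stayed open in the pictures after the hand had left.
- **Rocker:** I pressed the raised -y end until it stopped. The tip was then at 44.7 mm, against a pressed level of 45 mm, at about 10 N. Afterwards the pictures show the +y end raised and the -y face level, the reverse of before.
- **Final checks:** The force reading was near zero. I kept clear of the bottle, speaker, charger and mouse. I saw no change in them in the pictures, but I did not measure them again at the end.
- **Disagreements:** The side and wrist cameras put the rocker's middle 4–5 mm apart. I used the average, which was close enough for the press.

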